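# Clamp a row of spice jars with a notched end stop

### The job

Secure the three spice jars in the rack: lift the release bar of the sliding end stop and hold it up while you slide the stop towards the jars, gently closing the row up until the spring pad at the far end gives a little, but never bottoms. Then let the bar down so that it drops fully into a notch on both sides; the row must stay under the pad's spring pressure, all jars upright. Leave the things beside the rack alone.

Things in the scene. Friction and masses are not known exactly. Their poses are not given: they have to be found in the camera images.
- rack: white rack fixed to the worktop, 84 x 372 mm, length along its own y axis; origin at the centre of its underside, z up. Its channel is 47 mm wide, with its floor 6 mm up and side walls 30 mm high. At its -y part runs the black sliding end stop; at its +y end is a fixed wall with a spring pad in front of it. A row of three jars stands between the two, with gaps
- notched_walls (a point): point of the rack midway between its two notched walls, at y = -0.074 in the rack's frame, at the height of the tooth tops (40 mm). Each wall carries a steel strip cut into notches: 14 mm pitch, notches 6.5 mm wide and 8 mm deep, teeth 7.5 mm. The strips are shifted along the rack by up to 7 mm, differently each time, so where the notches lie must be felt or seen
- carriage (a joint): travel of the sliding end stop along the rack's +y (towards the jars), m; 0 to 0.15. It runs with about 4.5 N of friction. At 0 the release bar is at y = -0.135 in the rack's frame
- stop_face (a point): centre of the stop plate's face that meets the jars (plate 43 mm wide, its top 80 mm above the worktop), 55 mm ahead (+y) of the release bar
- release_bar (a joint): lift of the release bar, m; 0 fully down (caught in a notch on both sides), about 0.0075 when its feet rest on tooth tops, 0.014 at its upper stop. A spring pushes it down with 6 N at 0 and 9 N at the upper stop. It rides on the end stop. Its flat feet are 4.5 mm thick: 2 mm of play in a notch. A finger pressing on its side can hold it up by friction
- bar_grip (a point): centre of the release bar's steel crossbar: a round bar 12 mm thick and 46 mm long, lying across the rack (along the rack's x), 114 mm above the worktop when down; two thin legs at its ends run down to the notches. Free space of 45 mm under it and 48 mm to the stop plate's face
- spring_pad (a joint): how far the spring pad is pressed in towards the fixed end (+y), m; 0 free, 0.024 bottomed. It pushes back with 0.8 N at first touch, rising to 5.6 N when bottomed
- pad_face (a point): centre of the spring pad's face that meets the jars (plate 43 mm wide, 8 to 72 mm above the worktop); at rest at y = 0.138 in the rack's frame
- jar_1: spice jar, 41 mm across and 105 mm high, dark cap; a loose jar of 0.08 to 0.16 kg standing in the rack's channel; origin at the centre of its underside
- jar_2: spice jar, 44 mm across and 96 mm high, dark cap; a loose jar of 0.08 to 0.16 kg standing in the rack's channel; origin at the centre of its underside
- jar_3: spice jar, 40 mm across and 105 mm high, dark cap; a loose jar of 0.08 to 0.16 kg standing in the rack's channel; origin at the centre of its underside
- salt_shaker: bystander: salt shaker, 44 mm across, 90 mm high, beside the rack; origin under its centre
- tumbler: bystander: drinking glass, 81 mm across, 91 mm high, beside the rack; origin under its centre
- spare_jar: bystander: spice jar, 44 mm across, 105 mm high, outside the rack; origin under its centre
Mind the look-alikes: they are no part of the job. What is shaped like the jar_2 but blue or orange is not meant.

How it is judged:
On the way, in this order (a step that is already met when the one before it is completed fails the run):
1. the release bar is held up, clear of the teeth (value of joint release_bar above 0.0085 m), for 0.2 s.
2. the bar still up, the row is closed up and the spring pad gives (value of joint spring_pad above 0.001 m and value of joint release_bar above 0.005 m), for 0.1 s.
3. the bar has dropped into a notch with the row under pressure (value of joint spring_pad above 0.001 m and value of joint release_bar below 0.003 m), for 0.2 s.
At the end, for the whole second after the job is handed in: The release bar is down in a notch (lift under 3 mm), the jars press the spring pad in by 1 to 23 mm of its 24 mm, the three jars stand upright (within 7 degrees) on the channel's floor between stop and pad, and everything is at rest and let go of (all of step 3 and value of joint spring_pad below 0.023 m and angle between each of jar_1, jar_2, jar_3's own z axis and vertical below 0.12 rad and x of jar_1 in the frame of rack between -0.012 and 0.012 m and z of jar_1 in the frame of rack between 0.002 and 0.012 m and linear speed of each of jar_1, jar_2, jar_3 below 0.02 m/s and x of jar_2 in the frame of rack between -0.012 and 0.012 m and z of jar_2 in the frame of rack between 0.002 and 0.012 m and x of jar_3 in the frame of rack between -0.012 and 0.012 m and z of jar_3 in the frame of rack between 0.002 and 0.012 m and velocity of joint carriage between -0.01 and 0.01 m/s); the robot touches nothing.
It fails at once if a jar is pressed from all sides together with more than 30 N (contact force between any of jar_1, jar_2, jar_3 and anything else above 30 N).
It fails at once if the spring pad is pressed to its end (over 23.5 mm) (value of joint spring_pad above 0.0235 m).
It fails at once if a jar in the rack tips (over 20 degrees) (angle between any of jar_1, jar_2, jar_3's own z axis and vertical above 0.35 rad).
It fails at once if a bystander is moved by more than 15 mm (distance of any of salt_shaker, tumbler, spare_jar from where it was at the start of the episode above 0.015 m).
It also fails if it takes over 51 s, if anything falls off the work surface, if the arm or the gripper's body presses on something with over 40 N, if the wrist force passes 120 N, or if a joint passes its speed limit or range.

### The arm

A 6-joint arm with a two-finger parallel gripper is mounted at the origin on a cart in front of the work surface, level with it; the furniture and walls round the work are solid. World frame = base frame: x ahead of the robot, y to its left, z up, the work surface at z = 0. Lengths are in m, angles in rad, forces in N, time in s.
With the tool pointing down it reaches from about 0.275 to 0.875 m from the base axis. Payload 12.5 kg.
Tool frame: the origin (TCP) lies on the centre line of the jaws, within the pads' length; the fingertips stand r.finger_overhang ahead of it and the grasp point (between the pads) lies 3 mm ahead of it (r.finger_overhang is the distance from the TCP to the fingertips, in m); z points along the fingers, y is the line along which they close (so a half turn about z gives the same grasp; the last joint's range is limited). The gripper opens to 85 mm and grips with 20 to 120 N. Pads are 22 mm wide; open, the fingers measure 114 mm over their backs; the gripper's body (76 mm by 85 mm) begins 54 mm behind the grasp point. The pads swing forward as they close: fully open they stand 13 mm farther back than shut.
Start: joints at [-1.354, 0.351, 1.652, -0, 1.139, -0.085], TCP at [0.164, -0.525, 0.253] pointing down, gripper open.
Joint ranges: [-2.75, 2.75], [-0.79, 2.1], [0.01, 2.65], [-1.57, 4.71], [0.07, 3.14], [-2.87, 2.87]. Speed limits (rad/s): [2.22, 2.22, 2.79, 3.14, 3.14, 3.14].

### API

Orientations are given as a unit quaternion [x, y, z, w].
In Python, from cell import r, optics gives the robot as it stands. The module is installed in compiled form; this text tells all that it offers. Calls block until the motion is done:
- r.move_to(position, orientation): joint-space move of the TCP to a pose.
- r.move_linear(position, rot=None, vel=0.15): straight line of the TCP; rot=None keeps the orientation; vel is the mean speed in m/s.
- r.set_joints(angles): joint-space move.
- r.set_gripper(opening, squeeze=None): opening from 0.0 (shut) to 1.0 (fully open); squeeze is the grip in N (None keeps the last); returns when the fingers have stopped.
- r.sleep(seconds).
- r.inverse_kinematics(position, orientation): joint angles nearest the present ones, or None.
- optics.get_image(name): name is "scene" or "top"; returns a dict with "pixels" (420x560x3 uint8, red, green, blue), "depth" (420x560 float32, m along the optical axis (not along the pixel's ray), 0 where there is no reading), "fx", "fy", "cx", "cy" (pixels), "D" ([k1, k2, p1, p2, k3] as OpenCV has them; the pictures are not rectified), "camera_from_world" (4x4, takes a point from world to camera coordinates). Camera axes: x right, y down, z forward; pixel columns grow to the right and rows downward; lengths in m; the calibration is good to about 2 mm. A picture is of the moment at which its call begins.
A pose or a line that the arm cannot do raises r.PlanningError and nothing moves.
- r.hand_in(): hands the job in; it is judged then, once.
Readings, each from a call of its own:
- r.current_t(): time.
- r.current_q(): joint angles.
- r.current_qvel(): joint speeds.
- r.current_effort(): joint torques, N m.
- r.current_tool_pos(): TCP position.
- r.current_ee_rot(): TCP orientation.
- r.current_contact_force(): force on the tool from outside, world axes, zero at the start.
- r.current_torque(): the same for the moment, N m.
- r.current_opening(): opening from 0.0 (shut) to 1.0 (fully open).
- r.current_finger_force(): force on a finger pad.
Only numpy, scipy, OpenCV 4.12 (cv2) and the standard library are available. Lean on these libraries where they do the work, as an engineer would, in place of code of your own. Each camera call takes 0.05 s, during which the arm holds its last target. There are 200 camera calls.

## Working session

There is one attempt and no reset: what is moved stays moved. The work goes in short steps, each a Python script; the robot and the scene stay as the last script left them, time stands still between calls to the robot, and variables do not carry over. Pictures are saved under pics/ and viewed, at most 10 in all, crops included, and the job is handed in when it is done.

```bash
mkdir -p pics; ls; python3 - <<'E'
from cell import r, optics
import numpy as np, cv2
for n in("scene","top"):
    d=optics.get_image(n); np.savez(f"{n}0.npz",**d)
    cv2.imwrite(f"pics/{n}0.png",cv2.resize(d["pixels"][:,:,::-1],(784,588)))
    T=d["camera_from_world"];print(n,d["fx"],d["fy"],d["cx"],d["cy"],d["D"],-T[:3,:3].T@T[:3,3]);print(T)
print(r.current_t(),r.finger_overhang,r.current_ee_rot())
E
```

```text
pics
scene 523.3068358429607 523.3068358429607 283.3268596968792 207.9824532844983 [0.02619668 0.         0.         0.         0.        ] [ 0.31526448 -0.83170793  0.56008807]
[[ 0.97369378 -0.22645055 -0.02530945 -0.48113626]
 [-0.12387197 -0.43282696 -0.89292584  0.17918393]
 [ 0.19124894  0.87257147 -0.44949179  0.91718561]
 [ 0.          0.          0.          1.        ]]
top 452.7258241883833 452.7258241883833 278.21364732777573 204.86426832041988 [-0.12530157  0.          0.          0.          0.        ] [0.31881797 0.02908409 0.91768888]
[[-2.03370209e-02 -9.99783004e-01 -4.51122558e-03  3.97014881e-02]
 [-9.77350060e-01  2.08309791e-02 -2.10601355e-01  5.04257435e-01]
 [ 2.10649628e-01  1.26042435e-04 -9.77561619e-01  8.29934871e-01]
 [ 0.00000000e+00  0.00000000e+00  0.00000000e+00  1.00000000e+00]]
0.1 0.022 [ 9.88637874e-01  1.50315958e-01 -3.08106729e-05 -5.15430072e-04]
```

View pics/scene0.png

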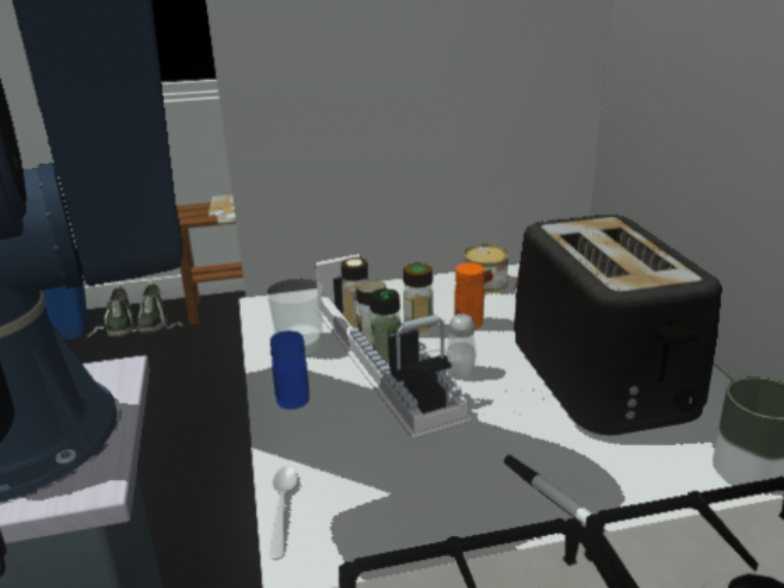

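View pics/top0.png

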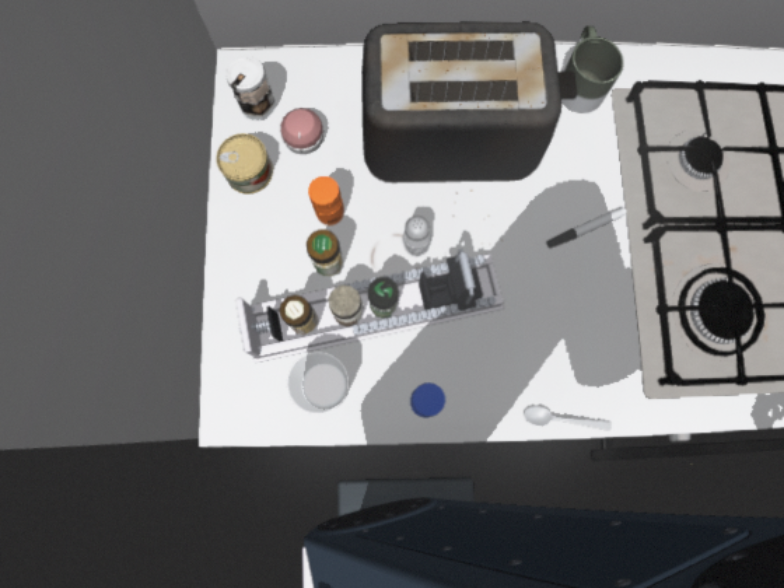

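The scene view (784x588) shows the rack running from its near end at (440,410) to the pad at (340,270), with the grey crossbar at (420,330). In the top view, the rack runs from its stop end at (495,285) to the pad at (270,322). The crossbar is at about (467,270) and the jar caps at (383,293), (345,303) and (297,313).

Could be taken for the wanted parts (top view):
- **spare_jar**, green lid, at (323,247): outside the rack.
- **Orange cylinder** at (325,195) and **blue cylinder** at (428,400): decoys.
- **Salt shaker** at (417,232): bystander.
- **Toaster** at (460,100): black, but not the stop.

I choose the steel crossbar on the black stop in the rack, at (467,270).

```bash
cat > h.py <<'E'
import numpy as np, cv2
def cloud(d):
    h,w=d["depth"].shape; K=np.array([[d["fx"],0,d["cx"]],[0,d["fy"],d["cy"]],[0,0,1]],float)
    uv=np.stack(np.meshgrid(np.arange(w),np.arange(h)),-1).reshape(-1,1,2).astype(np.float64)
    n=cv2.undistortPoints(uv,K,np.asarray(d["D"],float)).reshape(h,w,2)
    z=d["depth"][...,None]; P=np.concatenate([n*z,z],-1); T=d["camera_from_world"]
    W=(P-T[:3,3])@T[:3,:3]; W[d["depth"]==0]=np.nan
    return W
E
python3 - <<'E'
from h import *
ims={n:dict(np.load(f"{n}0.npz")) for n in("scene","top")}
for n,d in ims.items():
    W=cloud(d); z=W[...,2]
    # ROI: rack neighbourhood
    u0,v0,u1,v1=(165,180,365,250) if n=="top" else (220,180,340,310)
    S=np.zeros(z.shape,bool); S[v0:v1,u0:u1]=1
    print(n,"table z",np.nanmedian(z[S&(np.abs(z)<.01)]))
    m=S&(z>.026)&(z<.048)
    p=W[m][:,:2]
    print("wall pts",len(p),cv2.minAreaRect((p*1000).astype(np.float32)))
    m=S&(z>.108)&(z<.128); 
    cc,lab,st,ce=cv2.connectedComponentsWithStats(m.astype(np.uint8))
    for i in range(1,cc):
        if st[i,4]>8: 
            q=W[lab==i]; print(ce[i].round(1),st[i,4],np.median(q,0).round(4),cv2.minAreaRect((q[:,:2]*1000).astype(np.float32)))
d=ims["top"]; c=d["pixels"][170:270,160:370,::-1]; a=cv2.resize(c,None,fx=3.8,fy=3.8,interpolation=cv2.INTER_CUBIC)
cv2.imwrite("pics/c1.png",a[:590])
E
```

```text
scene table z -0.0009639121679830656
wall pts 3155 ((524.715576171875, 97.48246765136719), (468.7209167480469, 276.656982421875), 83.08016967773438)
[252.5 187.7] 135 [0.4659 0.1486 0.1107] ((467.2049255371094, 150.3605499267578), (38.0129508972168, 37.51355743408203), 80.79055786132812)
[274.5 210.4] 174 [0.4881 0.0346 0.1107] ((488.7303466796875, 37.818359375), (39.296966552734375, 39.1241455078125), 0.4188460111618042)
[299.6 230.8] 231 [ 0.5088 -0.0736  0.1227] ((510.63812255859375, -71.9446792602539), (66.68605041503906, 11.319130897521973), 11.543325424194336)
top table z 0.0019916916889315215
wall pts 2737 ((507.8365173339844, 53.14788818359375), (120.09590911865234, 354.2158508300781), 11.139335632324219)
[333.4 195.6] 111 [ 0.5035 -0.0705  0.1262] ((507.69970703125, -70.82796478271484), (62.33745574951172, 11.982959747314453), 10.773101806640625)
[336.1 194. ] 9 [ 0.5069 -0.0752  0.1275] ((507.963134765625, -74.77001953125), (10.228776931762695, 3.2892134189605713), 6.896373271942139)
[273.4 207.6] 372 [0.4873 0.0385 0.1124] ((487.460205078125, 37.94512939453125), (39.11170959472656, 38.49995803833008), 77.42207336425781)
[210.3 220.8] 382 [0.4649 0.1531 0.1125] ((466.10540771484375, 152.58590698242188), (38.991600036621094, 38.60127258300781), 1.0222344398498535)
```

View pics/c1.png

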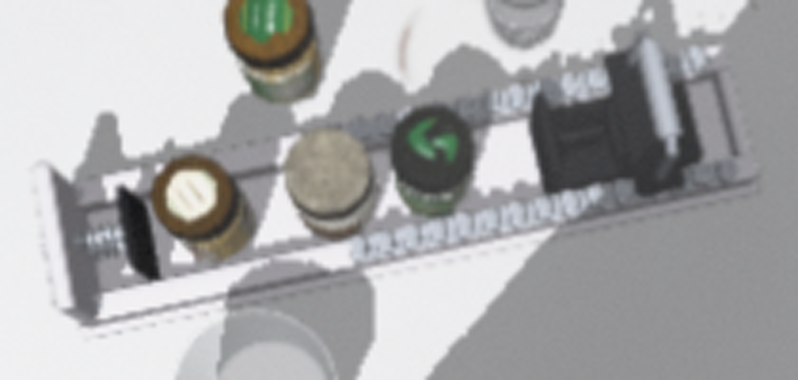

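The crop confirms the choice: the steel crossbar is at crop (658,90), on the black stop with its plate at (545,140). The black pad is at (138,230). Light teeth run along both walls.

Next I rectify at the tooth-top plane to find the notches, and I'll refine the heights along the rack.

```bash
cat >> h.py <<'E'
YAW=np.deg2rad(10.8)
C,S=np.cos(YAW),np.sin(YAW); R=np.array([[C,-S],[S,C]])
def proj(d,P):
    K=np.array([[d["fx"],0,d["cx"]],[0,d["fy"],d["cy"]],[0,0,1]],float);T=d["camera_from_world"]
    return cv2.projectPoints(np.asarray(P,float).reshape(-1,1,3),cv2.Rodrigues(T[:3,:3])[0],T[:3,3],K,np.asarray(d["D"],float))[0].reshape(-1,2)
def ortho(d,B,z,x0,x1,y0,y1,s=2000):
    ys=np.arange(y0,y1,1/s); xs=np.arange(x1,x0,-1/s); Y,X=np.meshgrid(ys,xs)
    P=np.concatenate([np.stack([X,Y],-1)@R.T+B,np.full(X.shape+(1,),z)],-1)
    m=proj(d,P).reshape(X.shape+(2,)).astype(np.float32)
    return cv2.remap(d["pixels"],m[...,0],m[...,1],cv2.INTER_CUBIC)
E
python3 - <<'E'
from h import *
ims={n:dict(np.load(f"{n}0.npz")) for n in("scene","top")}
B=np.array([0.508,-0.0712])   # bar centre, temp origin
out=[]
for n,d in ims.items():
    W=cloud(d); q=(W[...,:2]-B)@R; z=W[...,2]; dz=0 if n=="scene" else .0015
    z=z-dz
    m=(abs(q[...,0])<.018)&(abs(q[...,1])<.012)&(z>.1); print(n,"bar z pct",np.percentile(z[m],[5,50,90,97,100]).round(4),"y",np.percentile(q[m][:,1],[2,50,98]).round(4))
    for lo,hi,nm in((.05,.0715,'pad'),(.0745,.095,'endwall')):
        m=(abs(q[...,0])<.035)&(q[...,1]>.2)&(q[...,1]<.31)&(z>lo)&(z<hi)
        h,e=np.histogram(q[m][:,1],bins=np.arange(.2,.312,.004)); print(nm,[(round(a*1000),int(b)) for a,b in zip(e,h) if b])
    m=(abs(q[...,0])<.02)&(q[...,1]>.02)&(q[...,1]<.07)&(z>.074)&(z<.085)
    print("stop top y",np.percentile(q[m][:,1],[2,50,90,98]).round(4),"x",np.percentile(q[m][:,0],[2,98]).round(4))
    # wall lateral extent
    m=(q[...,1]>.06)&(q[...,1]<.25)&(z>.027)&(z<.044)&(abs(q[...,0])<.05)
    h,e=np.histogram(q[m][:,0],bins=np.arange(-.05,.052,.004)); print("lat",[(round(a*1000),int(b)) for a,b in zip(e,h)])
    out.append(ortho(d,B,.04,-.05,.05,-.07,.31))
cv2.imwrite("pics/o1.png",np.vstack(out)[:,:,::-1])
E
```

```text
scene bar z pct [0.1174 0.1241 0.127  0.1275 0.1285] y [-0.0063 -0.0027  0.0037]
pad [(200, 1), (204, 1), (208, 23), (212, 21), (216, 17), (220, 12), (224, 12), (228, 4), (232, 2), (260, 8), (264, 31), (268, 14), (292, 21), (296, 83), (300, 20)]
endwall [(204, 2), (208, 36), (212, 31), (216, 20), (220, 10), (224, 12), (228, 3), (232, 1), (236, 1), (292, 14), (296, 82), (300, 42), (304, 12)]
stop top y [0.0481 0.051  0.0534 0.0552] x [-0.0191  0.0189]
lat [(-50, 0), (-46, 0), (-42, 0), (-38, 104), (-34, 129), (-30, 90), (-26, 67), (-22, 28), (-18, 64), (-14, 56), (-10, 43), (-6, 18), (-2, 0), (2, 0), (6, 0), (10, 0), (14, 0), (18, 0), (22, 0), (26, 1), (30, 6), (34, 16), (38, 1), (42, 0), (46, 0)]
top bar z pct [0.1227 0.1263 0.128  0.1289 0.1299] y [-0.0051  0.0009  0.0059]
pad [(204, 3), (208, 13), (212, 5), (216, 6), (220, 4), (224, 5), (228, 4), (232, 2), (236, 4), (240, 2), (264, 49), (268, 16), (272, 8), (276, 11), (280, 10), (284, 9), (288, 11), (292, 13), (296, 78)]
endwall [(208, 10), (212, 6), (216, 6), (220, 4), (224, 4), (228, 4), (232, 4), (236, 3), (240, 1), (264, 3), (268, 2), (296, 83), (300, 75), (304, 48)]
stop top y [0.0497 0.0527 0.055  0.0553] x [-0.0194  0.0191]
lat [(-50, 0), (-46, 0), (-42, 0), (-38, 166), (-34, 191), (-30, 191), (-26, 127), (-22, 40), (-18, 27), (-14, 15), (-10, 8), (-6, 6), (-2, 3), (2, 0), (6, 1), (10, 0), (14, 0), (18, 0), (22, 37), (26, 92), (30, 99), (34, 113), (38, 5), (42, 0), (46, 0)]
```

View pics/o1.png

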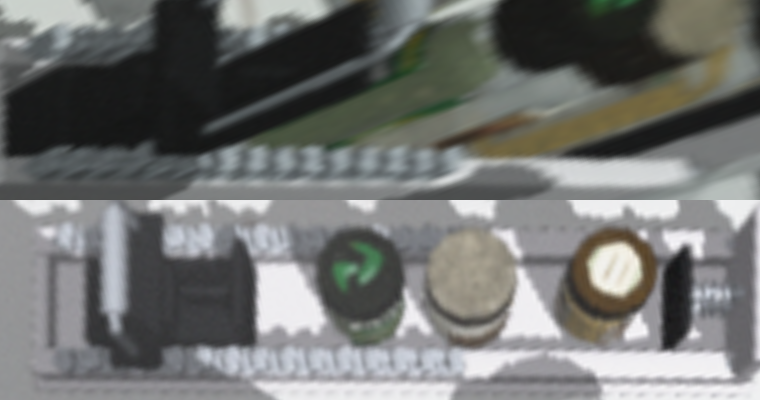

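The rectified views show the teeth at 28 px (14 mm) pitch on both strips, for example (205–465, 360) in the lower half. The bar at (115,260) has its top at about 0.1275 m, so its feet rest on the tooth tops (lift about 7.5 mm). The pad face is about 263 mm ahead of the bar, so the row should touch after about 83 mm of travel. The working window is therefore about 84–106 mm.

I'll grip the bar now.

```bash
cat >> h.py <<'E'
B=np.array([0.508,-0.0712]); Q=[np.cos(YAW/2),np.sin(YAW/2),0,0]
def W3(y,z,x=0.0): return list(R@np.array([x,y])+B)+[z]
def st(r,tag=""):
    p=np.array(r.current_tool_pos()); f=np.array(r.current_contact_force())
    q=R.T@(p[:2]-B); g=R.T@f[:2]
    print(tag,"t%.2f"%r.current_t(),"y%.1f z%.1f x%.1f mm"%(q[1]*1e3,p[2]*1e3,q[0]*1e3),"F y%.1f z%.1f x%.1f"%(g[1],f[2],g[0]),"open%.3f ff%.1f"%(r.current_opening(),r.current_finger_force()),flush=True)
    return q[1],p[2],g[1],f[2]
E
python3 - <<'E'
from h import *
from cell import r,optics
r.set_gripper(0.5,40)
r.move_to(W3(0,.25),Q); st(r,"above")
r.move_linear(W3(0,.1245)); st(r,"down")
r.set_gripper(0.0,40); st(r,"grip")
r.move_linear(W3(0,.1285),vel=.03); r.sleep(.3); st(r,"lift")
d=optics.get_image("scene"); cv2.imwrite("pics/g1.png",cv2.resize(d["pixels"][140:320,180:400,::-1],None,fx=3,fy=3))
E
```

```text
above t2.64 y-0.6 z250.0 x-0.2 mm F y-0.6 z0.3 x0.3 open0.503 ff0.0
down t3.62 y-0.3 z125.2 x0.4 mm F y1.1 z0.3 x-0.5 open0.496 ff0.0
grip t4.02 y0.0 z125.0 x0.3 mm F y2.5 z4.0 x0.1 open0.128 ff39.1
lift t4.60 y0.1 z128.1 x0.1 mm F y0.7 z-8.6 x5.5 open0.120 ff39.0
```

View pics/g1.png

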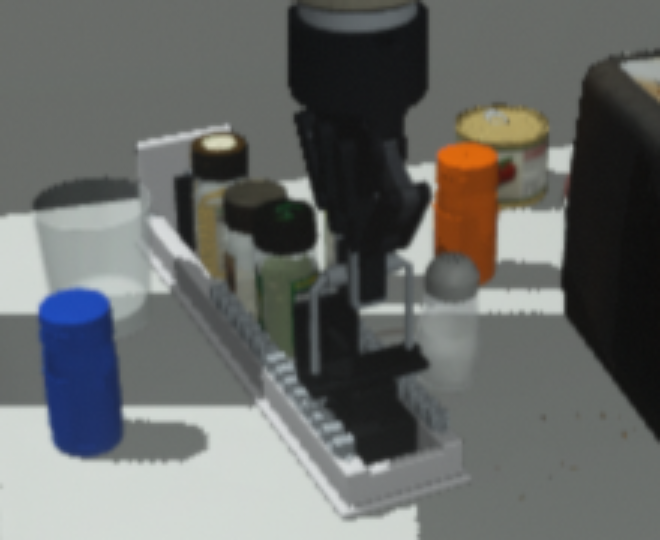

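The fingers hold the crossbar at (360,260), and the wrist carries about 8.6 N of spring force. I'll lift slightly more, then slide the stop and watch the force along the rack.

```bash
python3 - <<'E'
from h import *
from cell import r,optics
r.move_linear(W3(0,.130),vel=.03); r.sleep(.3); st(r,"up")
for y in (.03,.06,.072,.078,.082,.085,.088):
    r.move_linear(W3(y,.130),vel=.03); s=st(r)
    if s[2]<-25: break
r.sleep(.2); st(r)
for n in("scene","top"):
    d=optics.get_image(n); np.savez(f"{n}1.npz",**d)
d=dict(np.load("scene1.npz")); a=cv2.resize(d["pixels"][140:320,180:400,::-1],None,fx=3,fy=3)
cv2.imwrite("pics/g2.png",a)
E
```

```text
up t5.20 y0.1 z129.5 x0.1 mm F y0.8 z-9.1 x5.2 open0.122 ff38.9
 t6.35 y29.6 z129.6 x0.0 mm F y-3.0 z-9.8 x4.5 open0.126 ff39.0
 t7.50 y59.4 z129.6 x-0.1 mm F y-3.6 z-9.3 x3.9 open0.121 ff39.1
 t8.05 y71.6 z129.6 x-0.2 mm F y-4.1 z-9.6 x2.9 open0.123 ff39.1
 t8.40 y77.8 z129.7 x-0.2 mm F y-3.2 z-10.6 x2.6 open0.121 ff39.1
 t8.68 y81.9 z129.8 x-0.2 mm F y-3.8 z-9.3 x2.2 open0.122 ff39.2
 t8.93 y84.9 z129.8 x-0.2 mm F y-4.5 z-9.3 x1.9 open0.125 ff39.2
 t9.18 y87.9 z129.8 x-0.2 mm F y-4.3 z-9.4 x1.4 open0.119 ff39.2
 t9.38 y87.9 z129.9 x-0.2 mm F y-5.3 z-9.6 x0.9 open0.123 ff39.2
```

View pics/g2.png

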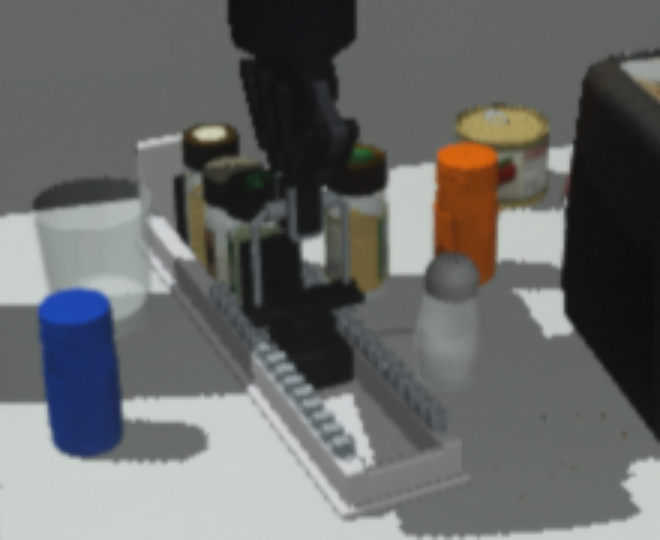

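The row looks nearly closed: the far cap moved from (218,143) to (210,133). I'll measure the pad and far jar against their positions at the start.

```bash
python3 - <<'E'
from h import *
for n in("scene","top"):
    for k in "01":
        d=dict(np.load(f"{n}{k}.npz")); W=cloud(d); q=(W[...,:2]-B)@R; z=W[...,2]; dark=d["pixels"].max(-1)<70
        m=(abs(q[...,0])<.03)&(q[...,1]>.245)&(q[...,1]<.287)&(z>.045)&(z<.078)&dark
        c=(abs(q[...,0])<.03)&(q[...,1]>.19)&(q[...,1]<.27)&(z>.108)&(z<.118)
        c2=(abs(q[...,0])<.03)&(q[...,1]>.14)&(q[...,1]<.27)&(z>.108)&(z<.118)
        print(n,k,"pad",m.sum(),np.percentile(q[m][:,1],[2,10,50,90]).round(4) if m.sum() else "","cap3",c.sum(),np.array(cv2.minAreaRect((q[c]*1000).astype(np.float32))[0]).round(1), np.percentile(q[c][:,1],[2,98]).round(4),np.percentile(q[c][:,0],[2,98]).round(4))
E
```

```text
scene 0 pad 67 [0.2616 0.2627 0.2661 0.2689] cap3 135 [  1.4 225.3] [0.2085 0.2438] [-0.0172  0.0192]
scene 1 pad 43 [0.2631 0.2646 0.2669 0.2691] cap3 129 [  1.  244.4] [0.2262 0.2609] [-0.0165  0.0196]
top 0 pad 96 [0.2646 0.2647 0.2653 0.2683] cap3 382 [  0.8 227.7] [0.21   0.2461] [-0.0174  0.0187]
top 1 pad 42 [0.2657 0.266  0.2669 0.2696] cap3 375 [1.000e-01 2.455e+02] [0.2275 0.2633] [-0.0179  0.0181]
```

The far cap's edge is at 265 mm and the pad has given about 1.5 mm, so first touch is at about y = 86.5 mm and the window is about 87.5–109.5 mm. I'll go to 91.5 mm (5 mm of compression), then probe downward in 1.5 mm steps to feel for a notch.

```bash
python3 - <<'E'
from h import *
from cell import r,optics
found=False
y=.0915; log=[]
while y<=.1060 and r.current_t()<38:
    r.move_linear(W3(y,.130),vel=.03); r.sleep(.05)
    z=.1275
    while True:
        r.move_linear(W3(y,z),vel=.03); r.sleep(.08)
        s=st(r,"y%.1f"%(y*1e3))
        if s[3]>-2.5: break
        if z<.1212: found=True; break
        z-=.0012
    if found: break
    y+=.0015
print(found,y)
if found:
    r.move_linear(W3(y,.1185),vel=.02); r.sleep(.15); st(r,"low")
E
```

```text
y91.5 t10.13 y91.3 z127.3 x-0.2 mm F y-5.3 z-10.2 x0.6 open0.122 ff39.3
y91.5 t10.47 y91.4 z126.1 x-0.2 mm F y-4.8 z-9.6 x1.2 open0.121 ff39.3
y91.5 t10.80 y91.3 z125.4 x-0.1 mm F y-4.3 z-1.7 x-1.4 open0.124 ff40.1
y93.0 t11.50 y92.6 z127.4 x-0.2 mm F y-7.2 z-9.3 x1.1 open0.125 ff39.4
y93.0 t11.83 y92.6 z126.2 x-0.2 mm F y-7.5 z-8.8 x0.2 open0.124 ff39.4
y93.0 t12.17 y92.6 z125.4 x-0.1 mm F y-6.0 z-2.8 x-1.6 open0.121 ff40.1
y93.0 t12.50 y92.6 z125.1 x0.0 mm F y-6.2 z11.1 x-7.1 open0.122 ff41.4
y94.5 t13.24 y94.0 z127.3 x-0.2 mm F y-8.7 z-9.0 x1.0 open0.122 ff39.4
y94.5 t13.57 y94.0 z126.2 x-0.2 mm F y-8.3 z-8.9 x1.1 open0.123 ff39.4
y94.5 t13.91 y94.0 z125.4 x-0.1 mm F y-7.5 z-3.0 x-1.6 open0.125 ff40.0
y94.5 t14.24 y94.0 z125.0 x0.0 mm F y-7.3 z8.4 x-5.1 open0.121 ff41.2
y96.0 t14.98 y95.5 z127.4 x-0.2 mm F y-9.7 z-9.1 x-0.1 open0.123 ff39.4
y96.0 t15.32 y95.5 z126.2 x-0.2 mm F y-8.5 z-9.2 x1.3 open0.121 ff39.4
y96.0 t15.65 y95.5 z125.0 x-0.2 mm F y-8.1 z-8.6 x1.2 open0.119 ff39.4
y96.0 t15.98 y95.5 z123.8 x-0.2 mm F y-7.9 z-8.7 x0.4 open0.119 ff39.4
y96.0 t16.32 y95.5 z122.6 x-0.2 mm F y-8.3 z-8.6 x0.5 open0.122 ff39.4
y96.0 t16.65 y95.5 z121.4 x-0.2 mm F y-7.2 z-7.0 x-0.2 open0.121 ff39.4
y96.0 t16.98 y95.5 z120.3 x-0.2 mm F y-8.7 z-7.4 x-0.3 open0.124 ff39.4
True 0.096
low t17.38 y95.5 z118.5 x-0.2 mm F y-8.5 z-8.0 x0.1 open0.129 ff39.5
```

The feet dropped into a notch at y = 95.5 mm, with about 9 mm of pad compression. I'll release, back off and check.

```bash
python3 - <<'E'
from h import *
from cell import r,optics
r.move_linear(W3(.096,.1178),vel=.02); r.sleep(.1); st(r,"low")
r.set_gripper(0.45); r.sleep(.2); st(r,"open")
p=r.current_tool_pos(); r.move_linear([p[0],p[1],.26],vel=.1)
r.move_to([.25,-.45,.3],Q); st(r,"away"); r.sleep(.3)
for n in("scene","top"):
    d=optics.get_image(n); W=cloud(d); q=(W[...,:2]-B)@R; z=W[...,2]-(0.0015 if n=="top" else 0)
    m=(abs(q[...,0])<.018)&(abs(q[...,1]-.095)<.014)&(z>.1)
    c=(abs(q[...,0])<.03)&(q[...,1]>.23)&(q[...,1]<.29)&(z>.107)&(z<.117)
    dk=d["pixels"].max(-1)<70
    pd=(abs(q[...,0])<.03)&(q[...,1]>.262)&(q[...,1]<.29)&(z>.045)&(z<.078)&dk
    print(n,"bar z",np.percentile(z[m],[50,90,97]).round(4),"bar y",np.percentile(q[m][:,1],[2,50,98]).round(4),"cap3",cv2.minAreaRect((q[c]*1000).astype(np.float32)),"pad",np.percentile(q[pd][:,1],[5,50]).round(4))
    u=(150,170,390,270) if n=="top" else (180,140,400,320)
    a=d["pixels"][u[1]:u[3],u[0]:u[2],::-1]; cv2.imwrite(f"pics/f_{n}.png",cv2.resize(a,None,fx=3,fy=3))
E
python3 -c "
import cv2,numpy as np
a=cv2.imread('pics/f_scene.png');b=cv2.imread('pics/f_top.png');b=cv2.resize(b,(500,208));a=cv2.resize(a,(460,376));c=np.zeros((590,500,3),np.uint8);c[:376,:460]=a;c[380:588]=b;cv2.imwrite('pics/f.png',c)"
```

```text
low t17.73 y95.5 z118.0 x-0.2 mm F y-7.7 z-3.3 x-0.6 open0.123 ff39.9
open t18.32 y96.1 z117.9 x0.0 mm F y-0.5 z-0.6 x-0.1 open0.449 ff0.0
away t21.82 y-323.4 z299.9 x-323.7 mm F y-0.0 z-0.9 x0.9 open0.447 ff0.0
scene bar z [0.1162 0.1196 0.1201] bar y [0.0864 0.0907 0.0982] cap3 ((1.1093978881835938, 251.87054443359375), (42.35306167602539, 38.705501556396484), 89.35871887207031) pad [0.2715 0.2739]
top bar z [0.1189 0.1209 0.1215] bar y [0.0882 0.0941 0.0996] cap3 ((-0.14466524124145508, 253.14634704589844), (39.67787170410156, 38.27671813964844), 33.83970642089844) pad [0.2733 0.2747]
```

View pics/f.png

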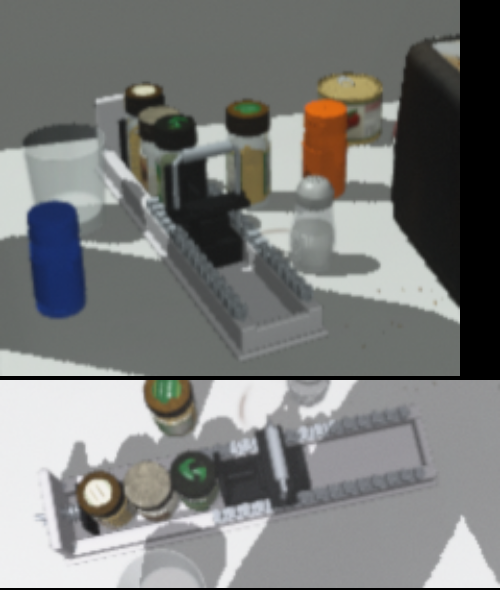

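The picture shows the row closed up, with caps at (100,492), (150,487) and (192,472), the jars upright and the bystanders untouched. The bar top is now at 0.120 m, fully down, and the pad is pressed in about 9 mm.

```bash
python3 -c "
from cell import r
print(r.hand_in())"
```

```text
the job is handed in; nothing more can be done
None
```

I handed the job in; the verdict isn't shown. The release bar is fully down in a notch, the three jars stand upright with the pad pressed in about 9 mm of its 24 mm, and the bystanders look unmoved.

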